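# Put the trim scraper away in the one deep slot of the sloping rack

## Task

Put the scraper that lies on the bench away in the sloping wooden rack: slide its blade, tip first, fully home into a slot, until the handle meets the rack, and let go. Only one of the three slots is deep enough and they look alike, so feel for the right one without forcing the blade. Do not knock over or shove the other things on the bench.

Things in the scene. Friction and masses are not known exactly. Their poses are not given: they have to be found in the camera images.
- scraper: loose flat scraper, 195 mm long, about 170 g, lying flat. Origin: on the centre line where blade and handle meet, 11 mm over the bench while lying. x axis along the handle to its end (handle x = 0 to +105 mm, steel blade 0 to -90), y across, z through the thickness. Blade 45 wide, 4 mm thick, last 8 mm narrowed to 39. Lies on its handle, the blade hovers 9 mm over the bench; balances near x = +15 mm
- scraper_grip (a point): point on the centre line of the scraper's light wooden handle, 34 mm from the blade; the handle is 28 mm wide (y), 22 mm thick (z), centred on the blade's plane. Its front end does not fit into a slot and so stops against the rack
- rack: fixed wooden rack, foot 125 x 197 x 12 mm, whole rack about 125 mm high; origin on the bench under the foot. x axis level, pointing to the side where the slot mouths open, away from the robot; y along the row of slots, z up
- slots: the rack's fixed sloping slotted housing, 112 deep x 197 wide x 34 mm thick. Origin: centre of the middle slot's mouth, 100 mm over the bench, 45 mm from the rack's origin along its x. x axis points straight out of the slots, 35 degrees above level (a blade goes in along -x: down and towards the robot), y along the row, z normal to the slots' flat sides; wood z = +4 to +16 above and -4 to -18 mm below the slots
- mouth_a (a point): centre of the mouth of the slot at y = -62 mm of the housing; axes as the housing's. Every mouth is 51 mm wide (y) and 8 mm high (z), square-edged, with 11 mm walls between them
- mouth_b (a point): the same for the middle slot, y = 0. One of the three slots, a different one each time, is 94 mm deep; the other two end in solid wood 47 mm in. From outside they look the same
- mouth_c (a point): the same for the slot at y = +62 mm
- bottle: white plastic bottle with a red cap, 60 mm across, 140 mm tall; origin under its centre (leave alone)
- knife: closed red pocket knife, 90 x 22 x 14 mm, lying flat; origin under its centre (leave alone)
- tape: grey ring of tape, 100 mm across, 25 mm high, lying flat; origin under its centre (leave alone)
- hammer: hammer lying on its side, about 280 mm long; its x axis runs from handle to head (leave alone)
- tin: open aluminium cup, 84 mm across, 70 mm tall; origin under its centre (leave alone)
- pad: cork sanding block, 100 x 65 x 30 mm; origin under its centre (leave alone)
- driver: screwdriver with a light handle, lying flat, about 200 mm long; its x axis runs from handle to tip (leave alone)
Not all that is in view belongs to the job. What is shaped like the scraper but green is not meant.

How it is judged (in metres and radians):
At the end, for the whole second after the job is handed in: The scraper's blade is fully in a slot: its origin (where blade and handle meet) within 5 mm of the mouth plane and 6 mm of the slots' centre plane, its length and flat side within 0.12 rad of the slots', between the outer slots (|y| < 72 mm), at rest (< 0.02 m/s) and let go (x of scraper in the frame of slots between -0.005 and 0.005 m and z of scraper in the frame of slots between -0.006 and 0.006 m and y of scraper in the frame of slots between -0.072 and 0.072 m and angle between the x axis of scraper and the x axis of slots, either way round below 0.12 rad and angle between the z axis of scraper and the z axis of slots, either way round below 0.12 rad and linear speed of scraper below 0.02 m/s); the robot touches nothing.
It fails at once if the blade is forced: more than 40 N between the scraper and the rack, or on the last 8 mm of the blade (contact force between scraper and slots above 40 N or contact force between scraper_c1 and anything else above 40 N).
It fails at once if another thing on the bench is shoved more than 40 mm or knocked over (distance of any of bottle, knife, tape, hammer, tin, pad, driver from where it was at the start of the episode above 0.04 m or angle between any of bottle, tin's own z axis and vertical above 0.6 rad).
It also fails if it takes over 58 s, if anything falls off the work surface, if the arm or the gripper's body presses on something with over 40 N, if the wrist force passes 120 N, or if a joint passes its speed limit or range.

## Robot

A 6-joint arm with a two-finger parallel gripper is mounted at the origin on the work surface. World frame = base frame: x ahead of the robot, y to its left, z up, the work surface at z = 0. Lengths are in mm, angles in degrees, forces in N, time in s.
With the tool pointing down it reaches from about 300 to 850 mm from the base axis. Payload 4.2 kg.
Tool frame: the origin (TCP) lies on the centre line of the jaws, within the pads' length; the fingertips stand 11 mm ahead of it and the grasp point (between the pads) lies 8 mm behind it; z points along the fingers, y is the line along which they close (so a half turn about z gives the same grasp; the last joint's range is limited). The gripper opens to 91 mm and grips with 3 to 60 N. Pads are 32 mm wide; open, the fingers measure 118 mm over their backs; the gripper's body (76 mm by 178 mm) begins 60 mm behind the grasp point.
Start: joints at [-72.995, 18.312, 89.639, -0, 72.044, -1.146], TCP at [179.131, -546.401, 224.976] pointing down, gripper open.
Joint ranges: [-177.97, 177.97], [-48.28, 115.42], [12.27, 149.76], [-77.06, 257.06], [2.81, 150.46], [-146.56, 146.56]. Speed limits (degrees/s): [147.25, 147.25, 180, 180, 180, 180].

## Interface

Orientations are given as [roll, pitch, yaw] about the fixed x, y, z axes, in that order (R = Rz(yaw) Ry(pitch) Rx(roll)).
In Python, from workcell import env, grab_frame, camera_model, models gives the robot as it stands.
- The arm moves only by the shell command python3 -m crank 'ROWS' [FORCE]. ROWS is text: rows parted by semicolons, each of 7 numbers parted by spaces: the closure, from -1 (fully open) to 1 (shut), so that 0 is half open, then the shift along the tool's x, y, z in mm, then the turn, a rotation vector about the tool's x, y, z in degrees. A call has 1 to 10 rows; each row shifts and turns the commanded pose from where the row before left it, along the tool's axes as they then stand; what a row does not reach is not made up. A row lasts 1/8 s, in which the tool goes at most 62.5 mm and 10.7 degrees, less where a joint would pass 70% of its speed; a pose out of reach is approached as far as the arm can. A call is refused whole if a number of a shift passes 62.5 or a number of a turn 10.7, either way. A call with a gripper value outside its range is refused whole. The fingers move at their own pace and stop on an object; FORCE is the grip in N (left out, the last holds). Time passes only in rows, so rows that do not move let the fingers close. It gives the time, the measured TCP pose, the force, the opening and the grip force at its end, in the units of the state.
- env.state(): the state, without advancing time (a new reading comes with each control period).
- grab_frame(name): name is "side" or "top" or "wrist"; returns the picture (400x640x3 uint8, blue, green, red); there is no depth.
- camera_model(name): a dict with "K" (3x3 intrinsics, pixels), "R" (3x3) and "t" (3): a world point X has camera coordinates R X + t; the wrist camera has in their place "mount" (4x4, takes a point from camera to tool coordinates, whose origin is the TCP and whose axes are the flange's). Camera axes: x right, y down, z forward; pixel columns grow to the right and rows downward; lengths in mm; the calibration is good to about 2 mm. The wrist camera is an equidistant fisheye: a pixel r from the principal point sees the ray r / f radians off the axis. A picture is of the moment at which its call begins: read the wrist's pose just before it. camera_model takes no time and is no camera call.
- env.job_done(): hands the job in; it is judged then, once.
Trained networks look in the newest picture that a camera, given by its name, has taken for a name from the list of things; names that differ only in an ending like _2 or _b are one class to them, and where a whole thing is asked for, a point or a joint stands for the part that bears it (a point fixed in the world has none). Each returns a list of dicts, best first, with "p" (0 to 1); they miss things now and then, are a little off and sometimes report something else, mostly with a low value. They report only what shows in the picture. A call takes as long as a camera call. They do not tell look-alikes from the thing itself.
- models.search_frame(name, camera): "point" ([x, y, z] in mm, in world coordinates, good to about 4 mm: the middle of the surface that is visible of it).
The state is a dict: "time_s": time; "qpos": joint angles; "qvel": joint speeds; "effort": joint torques, N m; "ee_pos": TCP position; "ee_rot": TCP orientation; "force": force on the tool from outside, world axes, zero at the start; "torque": the same for the moment, N m; "gripper_width": finger opening in mm; "gripper_force": force on a finger pad.
Only numpy, scipy, OpenCV 4.12 (cv2) and the standard library are available. Lean on these libraries where they do the work, as an engineer would, in place of code of your own. Each camera call takes 0.05 s, during which the arm holds its last target. There are 200 camera calls.

## Working session

There is one attempt and no reset: what is moved stays moved. The work goes in short steps, Python scripts to look and compute and a shell command to move; the robot and the scene stay as the last step left them, time stands still between calls to the robot, and variables do not carry over. Pictures are saved under pics/ and viewed, at most 10 in all, crops included, and the job is handed in when it is done.

```bash
mkdir -p pics; ls; python3 - <<'E'
from workcell import env, grab_frame, camera_model, models
import cv2,numpy as np
for c in ("top","side"):
    im=grab_frame(c); cv2.imwrite(f"pics/{c}0.png",im)
    m=camera_model(c); print(c,np.round(m["K"],1).tolist(),np.round(m["R"],3).tolist(),np.round(m["t"],1).tolist())
    for n in ("scraper","scraper_grip","rack","slots","mouth_a","bottle","knife","tape","hammer","tin","pad","driver"):
        print(n,[(np.round(d["point"]).tolist(),round(d["p"],2)) for d in models.search_frame(n,c)][:4])
print(env.state()["time_s"], camera_model("wrist"))
E
```

```text
pics
top [[384.6, 0.0, 319.8], [0.0, 384.6, 191.6], [0.0, 0.0, 1.0]] [[0.012, -1.0, 0.024], [-0.99, -0.015, -0.143], [0.144, -0.022, -0.989]] [-7.9, 477.0, 1072.9]
scraper [([559.0, -160.0, 18.0], 0.96), ([187.0, -324.0, 18.0], 0.67), ([527.0, 201.0, 84.0], 0.41)]
scraper_grip [([553.0, -154.0, 15.0], 0.75), ([752.0, 182.0, 29.0], 0.55)]
rack [([518.0, 197.0, 80.0], 0.9)]
slots [([528.0, 197.0, 85.0], 0.9)]
mouth_a [([559.0, -159.0, 17.0], 0.68), ([526.0, 201.0, 84.0], 0.6)]
bottle [([382.0, 457.0, 92.0], 0.7)]
knife [([726.0, -3.0, 10.0], 0.78), ([561.0, -156.0, 16.0], 0.62)]
tape [([763.0, -177.0, 26.0], 0.73)]
hammer [([498.0, -451.0, 26.0], 0.65)]
tin [([401.0, 19.0, 15.0], 0.84)]
pad [([753.0, 182.0, 31.0], 0.87)]
driver [([601.0, 435.0, 23.0], 0.68), ([523.0, 203.0, 87.0], 0.44), ([760.0, -178.0, 24.0], 0.44), ([517.0, 196.0, 82.0], 0.21)]
side [[429.7, 0.0, 318.9], [0.0, 429.7, 198.0], [0.0, 0.0, 1.0]] [[-0.724, -0.689, -0.013], [-0.413, 0.449, -0.792], [0.552, -0.569, -0.61]] [346.7, 283.3, 927.1]
scraper [([562.0, -150.0, 14.0], 0.89), ([131.0, -309.0, 20.0], 0.57)]
scraper_
[... 371 characters left out ...]
.0, 18.0], 0.56), ([517.0, 217.0, 76.0], 0.52)]
tin [([396.0, 18.0, 48.0], 0.77), ([738.0, 197.0, 30.0], 0.74)]
pad [([740.0, 196.0, 27.0], 0.58)]
driver [([738.0, 196.0, 28.0], 0.36)]
1.3 {'K': array([[309.70691629,   0.        , 318.9447878 ],
       [  0.        , 309.70691629, 203.66895618],
       [  0.        ,   0.        ,   1.        ]]), 'mount': array([[-7.10205190e-04, -9.58439942e-01, -2.85293487e-01,
         8.09532849e+01],
       [ 9.99999739e-01, -6.43864279e-04, -3.26329788e-04,
         3.55991151e-01],
       [ 1.29077217e-04, -2.85293645e-01,  9.58440149e-01,
        -1.59048316e+02],
       [ 0.00000000e+00,  0.00000000e+00,  0.00000000e+00,
         1.00000000e+00]])}
```

View pics/top0.png

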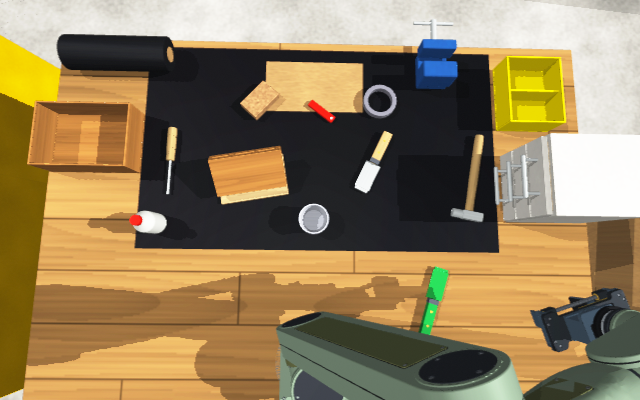

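View pics/side0.png

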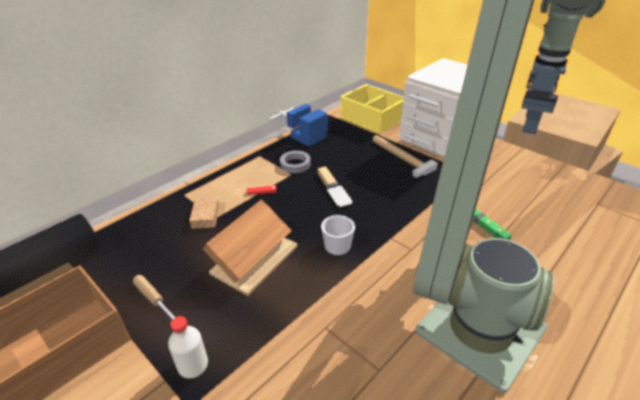

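The top view shows the wanted scraper at about (373,162), with a light handle up to (386,135) and the blade down to (363,190). The look-alikes are the green scraper (434,300), which is ruled out by its colour, and the light-handled driver (171,160). The rack's roof spans (209,155) to (288,195), with its mouths facing up in the image. The side view agrees: scraper at (333,187), rack at (248,245).

```bash
cat > h.py <<'E'
import numpy as np,cv2
from scipy.spatial.transform import Rotation as Ro
from workcell import env, grab_frame, camera_model, models
def tool():
    s=env.state(); return Ro.from_euler('xyz',s['ee_rot'],degrees=abs(np.array(s['ee_rot'])).max()>6.5).as_matrix(),np.array(s['ee_pos'])
def proj(c,X,T=None):
    m=camera_model(c);X=np.atleast_2d(X)
    if c!='wrist':
        P=X@m['R'].T+m['t'];p=P@m['K'].T;return p[:,:2]/p[:,2:]
    R,t=T;M=m['mount'];P=((X-t)@R-M[:3,3])@M[:3,:3]
    r=np.hypot(P[:,0],P[:,1]);th=np.arctan2(r,P[:,2]);K=m['K']
    return np.c_[K[0,2]+K[0,0]*th*P[:,0]/r,K[1,2]+K[1,1]*th*P[:,1]/r]
def onplane(c,px,z,T=None):
    m=camera_model(c);px=np.atleast_2d(px).astype(float);K=m['K'];u=(px-K[:2,2])/K[0,0]
    if c!='wrist': d=np.c_[u,np.ones(len(u))]@m['R'];o=-m['R'].T@m['t']
    else:
        R,t=T;M=m['mount'];r=np.hypot(*u.T)+1e-9
        d=np.c_[np.sin(r)/r*u.T[0],np.sin(r)/r*u.T[1],np.cos(r)]@(R@M[:3,:3]).T;o=R@M[:3,3]+t
    return o+d*((z-o[2])/d[:,2])[:,None]
E
python3 - <<'E'
from h import *
im=cv2.imread('pics/top0.png')
a=cv2.resize(im[120:200,340:420],(400,400),interpolation=2);b=cv2.resize(im[130:210,200:300],(400,320),interpolation=2)
o=np.zeros((400,800,3),np.uint8);o[:,:400]=a;o[:320,400:]=b;cv2.imwrite('pics/crop0.png',o)
# scraper axis: bright pixels in window
w=im[125:198,345:400].astype(int);mk=(w.max(2)>120).astype(np.uint8)
ys,xs=np.nonzero(mk);p=np.c_[xs+345,ys+125];P=onplane('top',p,15)
c=P[:,:2].mean(0);v=np.linalg.svd(P[:,:2]-c)[2][0];v*=np.sign(v[0]);s=(P[:,:2]-c)@v
print(len(p),c,v,np.degrees(np.arctan2(v[1],v[0])),s.min(),s.max(), 'handle end',c+v*s.max())
e=c+v*s.max();print('origin',e-105*v,'grip',e-71*v)
s=env.state();print(s['ee_rot'],s['ee_pos'],s['force'],s['gripper_width'])
E
```

```text
808 [ 564.46829511 -157.70354893] [ 0.900389  -0.4350858] -25.79075354345663 -86.76130887718769 110.60363616360519 handle end [ 664.05459222 -205.82562037]
origin [ 569.51374746 -160.14161145] grip [ 600.12697338 -174.93452863]
[1.79995861e+02 3.22974045e-04 1.81535359e+01] [ 179.13939837 -546.38287994  224.96936168] [ 0.04269822 -0.27866822 -0.60671588] 91.36572191758086
```

View pics/crop0.png

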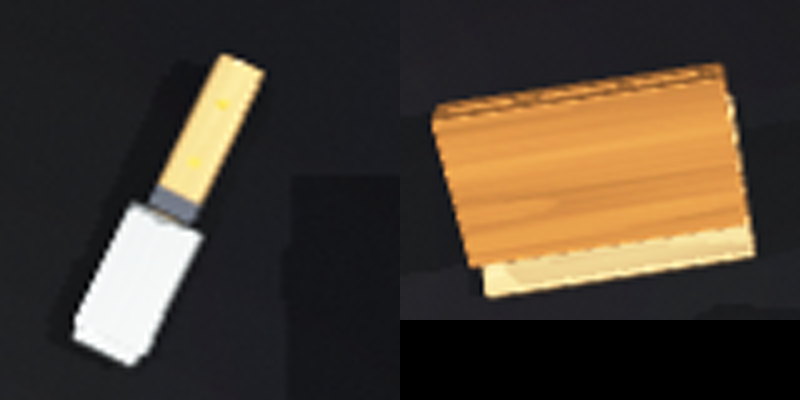

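The crop confirms the choice: light wooden handle with a grey ferrule, white blade, top view (373,162), not green. I'll fit the rack from its corners and plan the first move.

```bash
cat >> h.py <<'E'
def plan(pos,R1,n,start=None):
    "print per-row tool shift & turn (constant turn rate) from start to pose"
    R0,p0=start or tool(); rv=Ro.from_matrix(R0.T@R1).as_rotvec()/n; R=R0;d=(np.array(pos)-p0)/n
    for i in range(n):
        print(np.round(R.T@d,1), np.round(np.degrees(rv),2)); R=R@Ro.from_rotvec(rv).as_matrix()
def down(yaw,pitch=0): return Ro.from_euler('xyz',[180,pitch,yaw],degrees=True).as_matrix()
def rackX(q,kind,P):
    x,y,a=q;Rz=Ro.from_euler('z',a,degrees=True).as_matrix();P=np.atleast_2d(P).astype(float)
    if kind=='s':
        P=P@Ro.from_euler('y',-35,degrees=True).as_matrix().T+[45,0,100]
    return P@Rz.T+[x,y,0]
E
python3 - <<'E'
from h import *
from scipy.optimize import least_squares
c=np.array([[433,120],[725,80],[470,267],[744,227],[487,297],[755,255],[437,105],[722,64]])
px=np.c_[200+c[:,0]/4-100,130+c[:,1]/4]-.4
def f(q):
    X=np.vstack([rackX(q,'s',[[0,98.5,16],[0,-98.5,16],[-112,98.5,16],[-112,-98.5,16]]),rackX(q,'r',[[-62.5,98.5,12],[-62.5,-98.5,12]]),rackX(q,'s',[[0,98.5,-18],[0,-98.5,-18]])])
    return (proj('top',X)-px).ravel()
r=least_squares(f,[500,200,8],loss='soft_l1');print(r.x,np.round(r.fun.reshape(-1,2),1))
plan([600,-175,200],down(-25.8),10)
E
```

```text
[526.5760093  199.57290407   9.39673314] [[-0.2  0.7]
 [-0.4  0.3]
 [ 0.2  0.6]
 [ 1.1  0.4]
 [-0.7 -3.1]
 [-0.6 -2.5]
 [ 0.7 -0.1]
 [ 0.2  0.1]]
[ 51.6 -22.2   2.5] [ 0.  -0.   4.4]
[ 49.7 -26.1   2.5] [ 0.  -0.   4.4]
[ 47.6 -29.8   2.5] [ 0.  -0.   4.4]
[ 45.1 -33.4   2.5] [ 0.  -0.   4.4]
[ 42.5 -36.7   2.5] [ 0.  -0.   4.4]
[ 39.5 -39.9   2.5] [ 0.  -0.   4.4]
[ 36.3 -42.8   2.5] [ 0.  -0.   4.4]
[ 33.  -45.4   2.5] [ 0.  -0.   4.4]
[ 29.4 -47.8   2.5] [ 0.  -0.   4.4]
[ 25.6 -49.9   2.5] [ 0.  -0.   4.4]
```

```bash
python3 -m crank '-1 51.6 -22.2 2.5 0 0 4.4;-1 49.7 -26.1 2.5 0 0 4.4;-1 47.6 -29.8 2.5 0 0 4.4;-1 45.1 -33.4 2.5 0 0 4.4;-1 42.5 -36.7 2.5 0 0 4.4;-1 39.5 -39.9 2.5 0 0 4.4;-1 36.3 -42.8 2.5 0 0 4.4;-1 33 -45.4 2.5 0 0 4.4;-1 29.4 -47.8 2.5 0 0 4.4;-1 25.6 -49.9 2.5 0 0 4.4'; python3 -m crank '-1 0 0 0 0 0 0;-1 0 0 0 0 0 0'
python3 - <<'E'
from h import *
T=tool();im=grab_frame('wrist');s=env.state();print(s['ee_pos'],s['ee_rot'],s['qpos'],s['time_s'],s['force'])
h=np.array([600,-175,0]);v=np.array([.9004,-.4351,0]);n=np.array([.4351,.9004,0]);o=h-34*v
X=[o+a*v+b*n+[0,0,z] for a,b,z in ((105,14,22),(105,-14,22),(0,14,22),(0,-14,22),(0,22.5,13),(0,-22.5,13),(-82,22.5,13),(-82,-22.5,13))]
for q in proj('wrist',X,T): cv2.circle(im,tuple(int(round(x)) for x in q),2,(0,0,255),-1)
cv2.imwrite('pics/w1.png',im)
E
```

```text
time_s: 2.55
ee_pos: [601.5, -173.8, 200.0]
ee_rot: [180.0, -0.0, -26.0]
force: [-0.5, -1.0, 0.9]
gripper_width: 91.0
gripper_force: 0.0
time_s: 2.8
ee_pos: [599.7, -175.2, 199.7]
ee_rot: [180.0, 0.0, -25.8]
force: [-0.7, 1.4, -0.2]
gripper_width: 91.1
gripper_force: 0.0
[ 599.36555537 -175.73795655  199.90498842] [ 1.79962806e+02  2.90918682e-02 -2.58643240e+01] [-1.73795741e+01  2.36939970e+01  8.50181241e+01 -3.43008535e-02
  7.13221433e+01  9.84957349e+01] 2.85 [-0.81271555 -1.1668956   0.01629841]
```

View pics/w1.png

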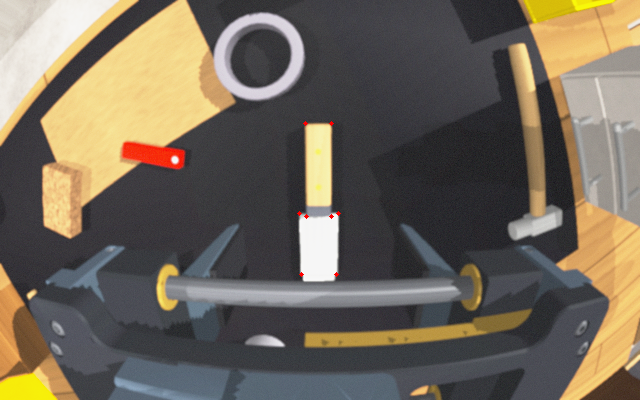

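The wrist view has the scraper's handle from (318,124) to (318,210) and its blade down to about row 280. The projected model points fall right on its edges, so I'll go down and grip.

```bash
python3 -m crank '-1 1 0 50 0 0 0;-1 1 0 55 0 0 0;-1 1 0 50 0 0 0;-1 0 0 25 0 0 0;-1 0 0 5.5 0 0 0;-1 0 0 0 0 0 0;-1 0 0 0 0 0 0' 35; python3 -m crank '1 0 0 0 0 0 0;1 0 0 0 0 0 0;1 0 0 0 0 0 0;1 0 0 0 0 0 0;1 0 0 0 0 0 0;1 0 0 0 0 0 0;1 0 0 0 0 0 0;1 0 0 0 0 0 0' 35
```

```text
time_s: 3.72
ee_pos: [603.8, -177.1, 16.2]
ee_rot: [-180.0, -0.2, -25.9]
force: [1.1, 0.3, 0.5]
gripper_width: 91.5
gripper_force: 0.0
time_s: 4.72
ee_pos: [602.9, -176.4, 14.4]
ee_rot: [180.0, -0.0, -25.8]
force: [1.1, 0.9, 1.0]
gripper_width: 27.9
gripper_force: 35.0
```

```bash
cat >> h.py <<'E'
Q=np.array([526.6,199.6,9.4])
def tcp(d,y,z,q=Q): return rackX(q,'s',[[d,y,z]])[0]
E
python3 - <<'E'
from h import *
R=down(Q[2],-35);p=tcp(40,-90,130);print(p,R.round(2).tolist())
R0,p0=tool();plan(p,R,7,(R0,p0+[0,0,165]))
E
python3 -m crank '1 0 0 -30 0 0 0;1 0 0 -50 0 0 0;1 0 0 -50 0 0 0;1 0 0 -35 0 0 0'
```

```text
[544.45749719 111.33133555 229.43282321] [[0.81, 0.16, 0.57], [0.13, -0.99, 0.09], [0.57, 0.0, -0.82]]
[-25.4 -33.4  -7.1] [ 1.54  4.84 -4.88]
[-21.8 -35.6  -8.2] [ 1.54  4.84 -4.88]
[-18.  -37.5  -8.9] [ 1.54  4.84 -4.88]
[-14.  -39.1  -9.2] [ 1.54  4.84 -4.88]
[ -9.8 -40.4  -9.2] [ 1.54  4.84 -4.88]
[ -5.6 -41.3  -8.7] [ 1.54  4.84 -4.88]
[ -1.3 -41.8  -7.9] [ 1.54  4.84 -4.88]
time_s: 5.22
ee_pos: [603.2, -176.6, 181.7]
ee_rot: [-180.0, -0.1, -25.9]
force: [1.0, -0.4, -2.0]
gripper_width: 27.6
gripper_force: 35.0
```

```bash
python3 -m crank '1 -25.4 -33.4 -7.1 1.5 4.8 -4.9;1 -21.8 -35.6 -8.2 1.5 4.8 -4.9;1 -18 -37.5 -8.9 1.5 4.8 -4.9;1 -14 -39.1 -9.2 1.5 4.8 -4.9;1 -9.8 -40.4 -9.2 1.6 4.9 -4.8;1 -5.6 -41.3 -8.7 1.6 4.9 -4.9;1 -1.3 -41.8 -7.9 1.6 4.9 -4.9;1 0 0 0 0 0 0;1 0 0 0 0 0 0;1 0 0 0 0 0 0'
python3 - <<'E'
from h import *
T=tool();im=grab_frame('wrist');cv2.imwrite('pics/w2raw.png',im);np.savez('w2.npz',R=T[0],t=T[1]);print(env.state()['qpos'])
def dots(kind,P,col):
    for q in proj('wrist',rackX(Q,kind,P),T): cv2.circle(im,tuple(int(round(x)) for x in q),2,col,-1)
dots('s',[[0,y+e,z] for y in(-62,0,62) for e in(-25.5,25.5) for z in(-4,4)],(0,0,255))
dots('s',[[0,s*98.5,z] for s in(-1,1) for z in(16,-18)],(255,0,0));dots('s',[[-112,s*98.5,16] for s in(-1,1)],(0,255,0))
# scraper model
dots_=[T[1]+T[0]@np.array([-37.2+a,b,3.4+c]) for a,b,c in((105,14,-11),(105,-14,-11),(0,22.5,-2),(0,-22.5,-2),(-90,19.5,-2),(-90,-19.5,-2))]
for q in proj('wrist',dots_,T): cv2.circle(im,tuple(int(round(x)) for x in q),2,(255,0,255),-1)
cv2.imwrite('pics/w2.png',im)
E
```

```text
time_s: 6.48
ee_pos: [545.0, 110.6, 229.2]
ee_rot: [-179.9, -35.0, 9.4]
force: [-0.9, 0.2, -1.1]
gripper_width: 27.7
gripper_force: 35.0
[ 10.67196365   2.47549316 118.52614775  -1.62969604  24.03503317
  92.54062387]
```

View pics/w2.png

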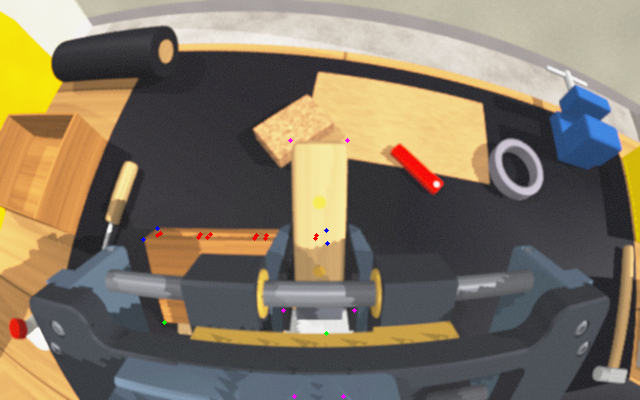

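The wrist view shows the scraper held where expected, with the handle end at row 141. The rack front edge is near row 233, left corner about (147,232), with a small offset from the prediction. I'll zoom in there.

```bash
python3 - <<'E'
import cv2
im=cv2.imread('pics/w2raw.png')[215:340,135:295];cv2.imwrite('pics/w2c.png',cv2.resize(im,(768,600),interpolation=cv2.INTER_CUBIC))
E
```

```text
(no output)
```

View pics/w2c.png

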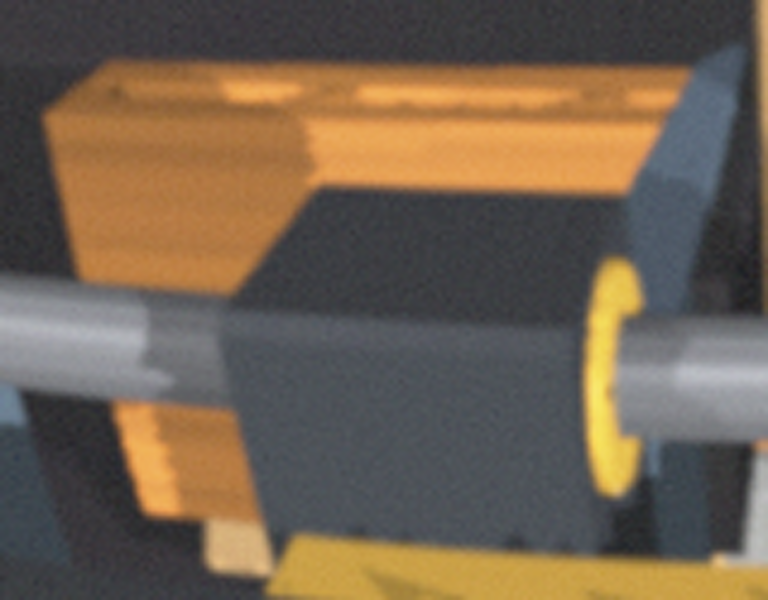

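```bash
python3 - <<'E'
from h import *
from scipy.optimize import least_squares
d=np.load('w2.npz');T=(d['R'],d['t'])
c=lambda x,y:np.array([135+(x+.5)/4.8-.5,215+(y+.5)/4.8-.5])
pt=[([0,98.5,-18],c(107,62)),([0,98.5,16],c(46,113)),([-112,98.5,16],c(143,517))]
ed=[(-18,c(680,67)),(16,c(660,118)),(-18,c(400,62)),(16,c(320,120))]
wl=[(31,c(333,95)[0]),(-31,c(605,98)[0])]
def f(q):
    o=[]
    for P,p in pt:o+=list(proj('wrist',rackX(q,'s',P),T)[0]-p)
    ys=np.linspace(-98,98,50)
    for z,p in ed:
        e=proj('wrist',rackX(q,'s',np.c_[0*ys,ys,0*ys+z]),T);i=np.argsort(e[:,0]);o.append(np.interp(p[0],e[i,0],e[i,1])-p[1])
    for y,u in wl:o.append(proj('wrist',rackX(q,'s',[0,y,0]),T)[0,0]-u)
    return np.array(o)
r=least_squares(f,Q,loss='soft_l1');print(r.x,np.round(f(r.x),1),np.round(f(Q),1))
E
```

```text
[528.77382032 199.26508632  10.17869664] [ 0.4 -0.3 -0.6  0.1  1.  -0.4 -0.9  1.   0.2  0.1 -0.1 -0.3] [ 0.4  0.3 -0.9  0.8 -0.   0.   1.5  3.7  1.8  1.7 -0.3 -0.5]
```

```bash
sed -i 's/^Q=.*/Q=np.array([528.3,199.3,10.0])/' h.py; cat >> h.py <<'E'
def where():
    R,t=tool();S=rackX(Q,'s',np.eye(3))-rackX(Q,'s',[0,0,0])  # rows: slot axes
    o=t+R@np.array([-37.2,0,3.4])-rackX(Q,'s',[0,0,0])[0];s=env.state()
    print('slot xyz of scraper',np.round(S@o,1),'Fslot',np.round(S@np.array(s['force']),1),'turn err',np.round(np.degrees(Ro.from_matrix(R.T@down(Q[2],-35)).as_rotvec()),2),'t',s['time_s'],'tq',np.round(s['torque'],2))
E
python3 - <<'E'
from h import *
where();R=down(Q[2],-35);p=tcp(142.2,-62,120);plan(p,R,3);plan(tcp(142.2,-62,3.4),R,3,(R,p))
E
```

```text
slot xyz of scraper [  0.9 -90.  127.6] Fslot [-1.5  0.5 -2. ] turn err [ 0.28  0.02 -0.5 ] t 6.525 tq [-0.04  0.46  0.  ]
[34.6 -9.7  3.6] [ 0.09  0.01 -0.17]
[34.6 -9.6  3.6] [ 0.09  0.01 -0.17]
[34.7 -9.5  3.6] [ 0.09  0.01 -0.17]
[-0.  -0.  38.9] [0. 0. 0.]
[-0.  -0.  38.9] [0. 0. 0.]
[-0.  -0.  38.9] [0. 0. 0.]
```

```bash
python3 -m crank '1 34.6 -9.7 3.6 0.1 0 -0.2;1 34.6 -9.6 3.6 0.1 0 -0.2;1 34.7 -9.5 3.6 0.1 0 -0.1;1 0 0 38.9 0 0 0;1 0 0 38.9 0 0 0;1 0 0 38.9 0 0 0;1 0 0 0 0 0 0;1 0 0 0 0 0 0;1 0 0 0 0 0 0'
python3 - <<'E'
from h import *
where();im=grab_frame('side');T=tool()
c=[int(v) for v in proj('side',tcp(0,0,0))[0]];cr=im[c[1]-60:c[1]+60,c[0]-70:c[0]+90];cv2.imwrite('pics/s3.png',cv2.resize(cr,(800,600),interpolation=2))
E
```

```text
time_s: 7.65
ee_pos: [695.8, 166.8, 186.4]
ee_rot: [-180.0, -35.2, 10.1]
force: [-0.1, -0.1, -1.1]
gripper_width: 28.1
gripper_force: 35.0
slot xyz of scraper [106.  -61.1   1.7] Fslot [-0.8 -0.  -0.9] turn err [-0.07 -0.16  0.05] t 7.65 tq [-0.09  0.5  -0.  ]
```

View pics/s3.png

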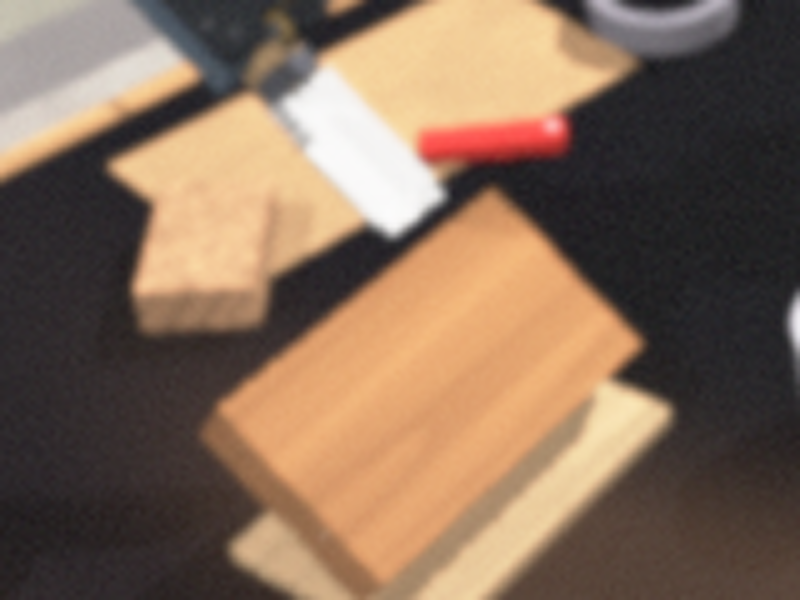

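The side view shows the blade tip at crop (415,215), just in front of the right-hand slot and parallel to the rack's side. Next I'll approach slowly with a small height correction.

```bash
python3 -m crank '1 -5 0.5 1 0 0 0;1 -5 0 0 0 0 0;1 0 0 0 0 0 0;1 0 0 0 0 0 0'
python3 - <<'E'
from h import *
where();grab_frame('wrist');where();grab_frame('wrist');where()
E
```

```text
time_s: 8.2
ee_pos: [688.1, 165.2, 177.9]
ee_rot: [-180.0, -35.0, 10.1]
force: [-0.7, -0.3, -1.7]
gripper_width: 27.7
gripper_force: 35.0
slot xyz of scraper [ 94.7 -61.3  -0.6] Fslot [-1.6 -0.2 -1. ] turn err [-0.08 -0.02  0.08] t 8.2 tq [-0.03  0.49 -0.  ]
slot xyz of scraper [ 94.8 -61.3  -0.6] Fslot [-0.5 -0.9 -1.1] turn err [-0.08 -0.02  0.08] t 8.25 tq [-0.08  0.5  -0.03]
slot xyz of scraper [ 94.8 -61.3  -0.7] Fslot [-0.5  0.  -1.4] turn err [-0.08 -0.02  0.08] t 8.3 tq [-0.11  0.49 -0.04]
```

```bash
python3 -m crank '1 -2 0.5 -0.5 0 0 0;1 -2 0 0 0 0 0;1 -2 0 0 0 0 0;1 0 0 0 0 0 0'; python3 -c 'from h import *;where()'
python3 -m crank '1 -1 0 0 0 0 0;1 -1 0 0 0 0 0;1 -1 0 0 0 0 0;1 0 0 0 0 0 0'; python3 -c 'from h import *;where()'
```

```text
time_s: 8.8
ee_pos: [682.7, 163.7, 174.5]
ee_rot: [-180.0, -35.0, 10.1]
force: [-0.8, 0.4, -1.6]
gripper_width: 27.6
gripper_force: 35.0
slot xyz of scraper [ 88.2 -61.9  -0.2] Fslot [-1.6  0.5 -0.9] turn err [-0.07  0.03  0.08] t 8.8 tq [-0.07  0.52 -0.06]
time_s: 9.3
ee_pos: [680.5, 163.4, 173.0]
ee_rot: [-180.0, -35.0, 10.1]
force: [-0.4, 1.3, -1.4]
gripper_width: 27.6
gripper_force: 35.0
slot xyz of scraper [ 85.4 -61.9  -0.1] Fslot [-0.9  1.3 -1.1] turn err [-0.08  0.01  0.08] t 9.3 tq [-0.1   0.48  0.  ]
```

```bash
python3 -m crank '1 -1.5 0 0 0 0 0;1 -1.5 0 0 0 0 0;1 -1.5 0 0 0 0 0;1 -1.5 0 0 0 0 0;1 0 0 0 0 0 0'; python3 -c 'from h import *;where()'
python3 -m crank '1 -1.5 0 0 0 0 0;1 -1.5 0 0 0 0 0;1 -1.5 0 0 0 0 0;1 -1.5 0 0 0 0 0;1 0 0 0 0 0 0'; python3 -c 'from h import *;where()'
```

```text
time_s: 9.93
ee_pos: [675.6, 162.4, 169.5]
ee_rot: [-180.0, -35.0, 10.1]
force: [0.3, -0.2, -1.5]
gripper_width: 28.0
gripper_force: 35.0
slot xyz of scraper [ 79.3 -61.9  -0.2] Fslot [-0.6 -0.2 -1.4] turn err [-0.08  0.02  0.08] t 9.925 tq [-0.1   0.46  0.03]
time_s: 10.55
ee_pos: [670.7, 161.6, 166.1]
ee_rot: [-180.0, -35.0, 10.1]
force: [0.6, -0.3, -1.2]
gripper_width: 28.0
gripper_force: 35.0
slot xyz of scraper [ 73.4 -61.9  -0.2] Fslot [-0.3 -0.4 -1.3] turn err [-0.08  0.01  0.08] t 10.55 tq [-0.07  0.46 -0.03]
```

It entered cleanly. I'll go on to just short of the shallow depth.

```bash
python3 -m crank '1 -2.5 0 0 0 0 0;1 -2.5 0 0 0 0 0;1 -2.5 0 0 0 0 0;1 -2.5 0 0 0 0 0;1 -2.5 0 0 0 0 0;1 0 0 0 0 0 0'; python3 -c 'from h import *;where()'
python3 -m crank '1 -2 0 0 0 0 0;1 -2 0 0 0 0 0;1 -2 0 0 0 0 0;1 -2 0 0 0 0 0;1 -1.5 0 0 0 0 0;1 0 0 0 0 0 0'; python3 -c 'from h import *;where()'
```

```text
time_s: 11.3
ee_pos: [660.5, 159.8, 158.8]
ee_rot: [-180.0, -35.0, 10.1]
force: [0.3, -0.1, -2.0]
gripper_width: 27.9
gripper_force: 35.0
slot xyz of scraper [ 60.7 -61.9  -0.2] Fslot [-0.9 -0.2 -1.7] turn err [-0.07  0.03  0.08] t 11.3 tq [-0.1   0.49  0.01]
time_s: 12.05
ee_pos: [653.0, 158.4, 153.4]
ee_rot: [-180.0, -35.0, 10.1]
force: [0.0, 0.9, -1.4]
gripper_width: 27.7
gripper_force: 35.0
slot xyz of scraper [ 51.4 -62.   -0.2] Fslot [-0.6  0.9 -1.2] turn err [-0.08  0.01  0.08] t 12.05 tq [-0.06  0.5   0.04]
```

```bash
python3 -m crank '1 -1 0 0 0 0 0;1 -1 0 0 0 0 0;1 -1 0 0 0 0 0;1 -1 0 0 0 0 0;1 0 0 0 0 0 0'; python3 -c 'from h import *;where()'
```

```text
time_s: 12.68
ee_pos: [649.8, 157.9, 151.2]
ee_rot: [-180.0, -35.0, 10.1]
force: [-1.0, 0.1, -1.7]
gripper_width: 27.8
gripper_force: 35.0
slot xyz of scraper [ 47.4 -62.   -0.2] Fslot [-1.8  0.3 -0.8] turn err [-0.08  0.01  0.08] t 12.675 tq [-0.06  0.52  0.01]
```

```bash
python3 -m crank '1 -0.8 0 0 0 0 0;1 -0.8 0 0 0 0 0;1 -0.8 0 0 0 0 0;1 0 0 0 0 0 0'; python3 -c 'from h import *;where()'
```

```text
time_s: 13.18
ee_pos: [647.9, 157.5, 149.8]
ee_rot: [-180.0, -35.0, 10.1]
force: [-0.2, -0.0, -1.1]
gripper_width: 27.6
gripper_force: 35.0
slot xyz of scraper [ 45.  -62.   -0.2] Fslot [-0.8 -0.  -0.8] turn err [-0.08  0.01  0.08] t 13.175 tq [-0.08  0.54 -0.  ]
```

```bash
python3 -m crank '1 -0.8 0 0 0 0 0;1 -0.8 0 0 0 0 0;1 0 0 0 0 0 0'; python3 -c 'from h import *;where()'
```

```text
time_s: 13.55
ee_pos: [646.6, 157.3, 148.9]
ee_rot: [-180.0, -35.0, 10.1]
force: [0.1, -0.1, -2.3]
gripper_width: 27.9
gripper_force: 35.0
slot xyz of scraper [ 43.5 -62.   -0.2] Fslot [-1.3 -0.1 -1.9] turn err [-0.08  0.01  0.08] t 13.55 tq [-0.08  0.51  0.04]
```

```bash
python3 -m crank '1 -0.6 0 0 0 0 0;1 -0.6 0 0 0 0 0;1 0 0 0 0 0 0'; python3 -c 'from h import *;where()'
```

```text
time_s: 13.92
ee_pos: [645.6, 157.1, 148.2]
ee_rot: [-180.0, -35.0, 10.1]
force: [0.5, -0.0, -2.1]
gripper_width: 28.2
gripper_force: 35.0
slot xyz of scraper [ 42.2 -62.   -0.2] Fslot [-0.8 -0.1 -2. ] turn err [-0.08  0.01  0.08] t 13.925 tq [-0.04  0.53  0.  ]
```

```bash
python3 -m crank '1 -0.6 0 0 0 0 0;1 -0.6 0 0 0 0 0;1 0 0 0 0 0 0'; python3 -c 'from h import *;where()'
```

```text
time_s: 14.3
ee_pos: [644.7, 157.0, 147.5]
ee_rot: [-180.0, -35.0, 10.1]
force: [0.1, 0.8, -1.6]
gripper_width: 27.6
gripper_force: 35.0
slot xyz of scraper [ 41.1 -62.   -0.2] Fslot [-0.7  0.8 -1.4] turn err [-0.08  0.01  0.08] t 14.3 tq [-0.15  0.55  0.02]
```

```bash
python3 -m crank '1 -0.6 0 0 0 0 0;1 -0.6 0 0 0 0 0;1 -0.6 0 0 0 0 0;1 0 0 0 0 0 0'; python3 -c 'from h import *;where()'
```

```text
time_s: 14.8
ee_pos: [643.3, 156.7, 146.5]
ee_rot: [-180.0, -35.0, 10.1]
force: [0.5, -0.4, -2.2]
gripper_width: 27.8
gripper_force: 35.0
slot xyz of scraper [ 39.3 -62.   -0.2] Fslot [-0.9 -0.5 -2.1] turn err [-0.07  0.    0.08] t 14.8 tq [-0.1   0.45 -0.02]
```

```bash
python3 -m crank '1 -0.6 0 0 0 0 0;1 -0.6 0 0 0 0 0;1 -0.6 0 0 0 0 0;1 0 0 0 0 0 0'; python3 -c 'from h import *;where()'
```

```text
time_s: 15.3
ee_pos: [641.8, 156.4, 145.5]
ee_rot: [-180.0, -35.0, 10.1]
force: [-0.6, -0.4, -1.7]
gripper_width: 27.8
gripper_force: 35.0
slot xyz of scraper [ 37.5 -62.   -0.2] Fslot [-1.6 -0.3 -1. ] turn err [-0.08  0.01  0.08] t 15.3 tq [-0.06  0.46  0.07]
```

```bash
python3 -m crank '1 -1.2 0 0 0 0 0;1 -1.2 0 0 0 0 0;1 -1.2 0 0 0 0 0;1 0 0 0 0 0 0'; python3 -c 'from h import *;where()'
```

```text
time_s: 15.8
ee_pos: [638.8, 155.9, 143.3]
ee_rot: [-180.0, -35.0, 10.1]
force: [0.0, 1.0, -1.7]
gripper_width: 28.0
gripper_force: 35.0
slot xyz of scraper [ 33.7 -62.   -0.2] Fslot [-0.8  1.  -1.5] turn err [-0.07  0.02  0.08] t 15.8 tq [-0.05  0.45  0.04]
```

```bash
python3 -m crank '1 -1.5 0 0 0 0 0;1 -1.5 0 0 0 0 0;1 -1.5 0 0 0 0 0;1 -1.5 0 0 0 0 0;1 0 0 0 0 0 0'; python3 -c 'from h import *;where()'
```

```text
time_s: 16.42
ee_pos: [634.0, 155.0, 139.9]
ee_rot: [-180.0, -35.0, 10.1]
force: [0.3, 0.9, -1.5]
gripper_width: 27.6
gripper_force: 35.0
slot xyz of scraper [ 27.8 -62.   -0.2] Fslot [-0.5  0.9 -1.5] turn err [-0.08  0.01  0.08] t 16.425 tq [-0.07  0.51 -0.  ]
```

```bash
python3 -m crank '1 -2.5 0 0 0 0 0;1 -2.5 0 0 0 0 0;1 -2.5 0 0 0 0 0;1 -2.5 0 0 0 0 0;1 -2.5 0 0 0 0 0;1 -2.5 0 0 0 0 0;1 -2.5 0 0 0 0 0;1 0 0 0 0 0 0'; python3 -c 'from h import *;where()'
```

```text
time_s: 17.42
ee_pos: [619.7, 152.5, 129.7]
ee_rot: [-180.0, -35.0, 10.1]
force: [0.3, -0.4, -1.2]
gripper_width: 27.6
gripper_force: 35.0
slot xyz of scraper [ 10.1 -62.   -0.2] Fslot [-0.5 -0.5 -1.1] turn err [-0.07  0.03  0.08] t 17.425 tq [-0.05  0.49  0.01]
```

Slot a is the deep one. I'll finish gently, feeling for the handle to meet the rack.

```bash
python3 -m crank '1 -1.5 0 0 0 0 0;1 -1.5 0 0 0 0 0;1 -1.5 0 0 0 0 0;1 -1 0 0 0 0 0;1 0 0 0 0 0 0'; python3 -c 'from h import *;where()'
```

```text
time_s: 18.05
ee_pos: [615.5, 151.8, 126.8]
ee_rot: [-180.0, -35.0, 10.1]
force: [0.6, 0.0, -1.5]
gripper_width: 28.0
gripper_force: 35.0
slot xyz of scraper [  4.9 -62.   -0.2] Fslot [-0.4 -0.1 -1.5] turn err [-0.08  0.01  0.08] t 18.05 tq [-0.1   0.56  0.05]
```

```bash
python3 -m crank '1 -0.6 0 0 0 0 0;1 -0.6 0 0 0 0 0;1 -0.6 0 0 0 0 0;1 0 0 0 0 0 0'; python3 -c 'from h import *;where()'
```

```text
time_s: 18.55
ee_pos: [614.0, 151.5, 125.8]
ee_rot: [-180.0, -35.0, 10.1]
force: [-0.1, 0.2, -2.1]
gripper_width: 27.8
gripper_force: 35.0
slot xyz of scraper [  3.1 -62.   -0.2] Fslot [-1.2  0.3 -1.6] turn err [-0.08  0.01  0.08] t 18.55 tq [-0.1   0.49 -0.01]
```

```bash
python3 -m crank '1 -0.5 0 0 0 0 0;1 -0.5 0 0 0 0 0;1 0 0 0 0 0 0'; python3 -c 'from h import *;where()'
```

```text
time_s: 18.92
ee_pos: [613.2, 151.4, 125.2]
ee_rot: [-180.0, -35.0, 10.1]
force: [0.0, -0.3, -2.4]
gripper_width: 27.7
gripper_force: 35.0
slot xyz of scraper [  2.1 -62.   -0.2] Fslot [-1.4 -0.3 -1.9] turn err [-0.08  0.01  0.08] t 18.925 tq [-0.1   0.48 -0.03]
```

```bash
python3 -m crank '1 -0.5 0 0 0 0 0;1 -0.5 0 0 0 0 0;1 0 0 0 0 0 0'; python3 -c 'from h import *;where()'
```

```text
time_s: 19.3
ee_pos: [612.4, 151.2, 124.6]
ee_rot: [-180.0, -35.0, 10.1]
force: [0.6, -0.1, -0.7]
gripper_width: 27.6
gripper_force: 35.0
slot xyz of scraper [  1.  -62.   -0.2] Fslot [ 0.  -0.2 -0.9] turn err [-0.08  0.01  0.08] t 19.3 tq [-0.05  0.5  -0.  ]
```

```bash
python3 -m crank '1 -0.5 0 0 0 0 0;1 -0.5 0 0 0 0 0;1 0 0 0 0 0 0'; python3 -c 'from h import *;where()'
```

```text
time_s: 19.68
ee_pos: [612.2, 151.2, 124.5]
ee_rot: [-180.0, -35.1, 10.1]
force: [1.5, -0.2, -1.2]
gripper_width: 27.6
gripper_force: 35.0
slot xyz of scraper [  0.9 -62.   -0.2] Fslot [ 0.5 -0.4 -1.8] turn err [-0.09 -0.08  0.07] t 19.675 tq [-0.11  0.18 -0.05]
```

```bash
python3 -m crank '1 -0.5 0 0 0 0 0;1 -0.5 0 0 0 0 0;1 0 0 0 0 0 0'; python3 -c 'from h import *;where()'
```

```text
time_s: 20.05
ee_pos: [612.2, 151.2, 124.6]
ee_rot: [-180.0, -35.2, 10.1]
force: [4.6, -0.7, -0.0]
gripper_width: 27.8
gripper_force: 35.0
slot xyz of scraper [  0.9 -62.   -0.1] Fslot [ 3.6 -1.5 -2.5] turn err [-0.1  -0.19  0.08] t 20.05 tq [-0.2  -0.51 -0.18]
```

Contact with the rack at about 4 N, and travel has stopped at home. Releasing and backing off along the fingers.

```bash
python3 -m crank '0.3 0 0 0 0 0 0;0 0 0 0 0 0 0;-0.5 0 0 0 0 0 0;-0.5 0 0 0 0 0 0;-0.5 0 0 0 0 0 0;-0.5 0 0 0 0 0 0' && python3 -m crank '-0.5 0 0 -5 0 0 0;-0.5 0 0 -15 0 0 0;-0.5 0 0 -40 0 0 0;-0.5 0 0 -50 0 0 0;-0.5 0 0 -40 0 0 0;-0.5 0 0 0 0 0 0;-0.5 0 0 0 0 0 0'
python3 - <<'E'
from h import *
T=tool();im=grab_frame('wrist')
v=lambda d,y,z:rackX(Q,'s',[d,y,z])
for P in((105,-48,11),(105,-76,11),(0,-48,11),(0,-76,11)):
    q=proj('wrist',v(*P),T)[0];cv2.circle(im,tuple(int(round(x)) for x in q),1,(0,0,255),-1)
a=cv2.resize(im[80:320,120:480],(800,533));cv2.imwrite('pics/w4.png',a);print(env.state()['force'])
im=grab_frame('side');c=[int(x) for x in proj('side',tcp(0,0,0))[0]];cv2.imwrite('pics/s4.png',cv2.resize(im[c[1]-60:c[1]+60,c[0]-70:c[0]+90],(800,600),interpolation=2))
E
```

```text
time_s: 20.8
ee_pos: [610.8, 151.0, 123.5]
ee_rot: [-180.0, -35.0, 10.1]
force: [-0.5, -1.1, 0.3]
gripper_width: 68.3
gripper_force: 0.0
time_s: 21.68
ee_pos: [525.8, 135.8, 246.1]
ee_rot: [-180.0, -35.0, 10.1]
force: [-0.1, 0.0, 0.0]
gripper_width: 68.3
gripper_force: 0.0
[0.15619247 0.31391983 0.7271239 ]
```

View pics/w4.png

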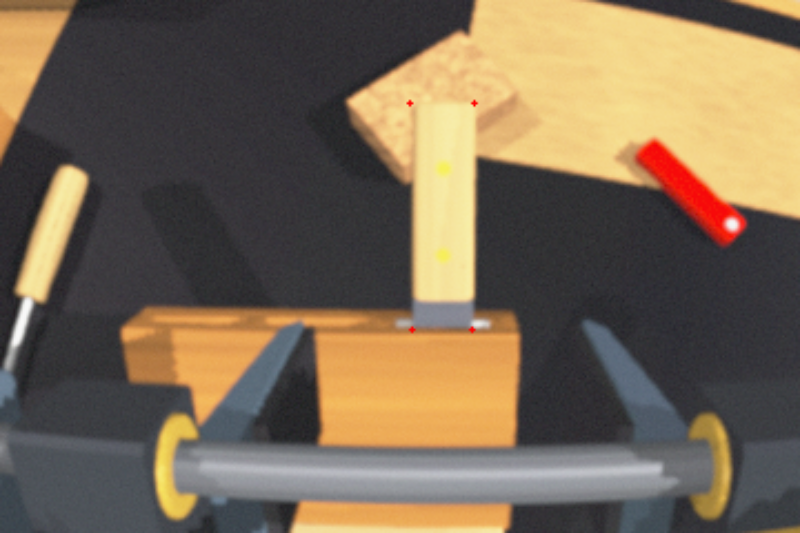

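View pics/s4.png

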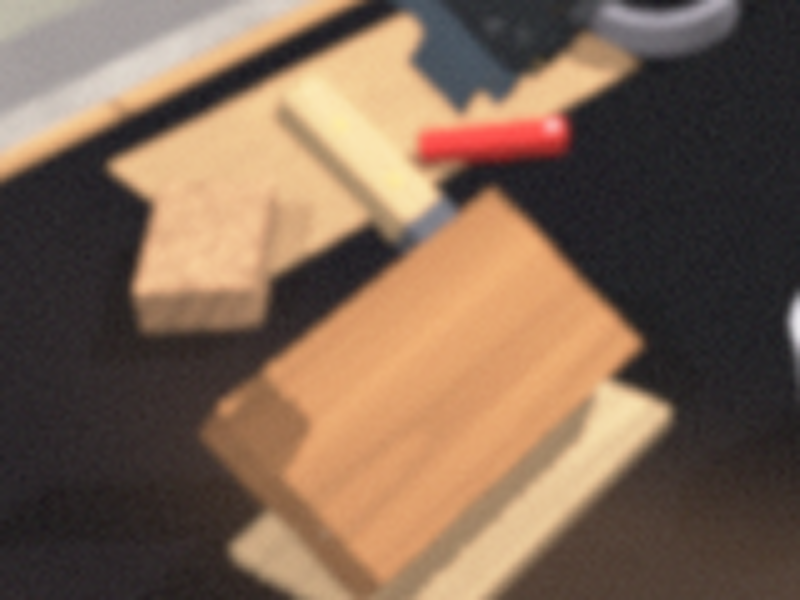

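Both views show the scraper seated. The handle front meets the mouth plane at (443,325) in the wrist crop, square to the rack, and the handle end is on its predicted points at (443,103). The gripper is clear of everything.

```bash
python3 -c 'from workcell import env;print(env.job_done())'
```

```text
the job is handed in; nothing more can be done
None
```

The scraper's blade is fully home in slot a (y = -62 mm), the first slot I tried, with the handle against the rack and the gripper clear; contact force read about 4 N at most and nothing else was seen to move. I handed the job in at about 22 s, and no verdict came back.

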